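# Gauge an adapter sleeve and hold it down on a sprung seat

## Task

Two adapter sleeves for the microphone arm stand on the desk, but only one has a bore that fits: find it by sliding it all the way down onto the gauge pin until it rests on the pin's foot. Then take that sleeve to the spring-loaded desk mount, fit it over the plunger's nose and press it straight down until it meets the mount's rim, firmly but without forcing it; the program finishes while you are still gripping it and holding it down against the rim. The sleeve that does not fit ends up standing free on the desk, and everything else on the desk stays where it is.

Things in the scene. Friction and masses are not known exactly. Their poses are not given: they have to be found in the camera images.
- sleeve_a: one of two plain aluminium sleeves (about 90 g), alike outside: upright tubes 40 mm in outside diameter, 40 mm tall, open at both ends. One has a 24 mm bore (it fits), the other a 16 mm bore (too small); which is which is not told, but the bore shows from above. Origin: centre of the underside; z up the tube's axis.
- sleeve_b: the other sleeve: same outside size and same origin as sleeve_a, with the other of the two bores.
- gauge_foot (a point): the gauge: a fixed upright steel pin 21 mm in diameter in the middle of a dark disc foot 70 mm across and 12 mm thick. This point is on the pin's axis at the top of the foot (12 mm above the desk), where a fitting sleeve's underside comes to rest. The pin rises 50 mm above this point, its top 10 mm tapering to 12 mm diameter. A 16 mm bore sticks on the taper with its underside about 45 mm above this point.
- seat: the spring-loaded desk mount, fixed: a dark round steel housing 56 mm across on an 84 mm disc 6 mm thick, with a small thumb screw at its side, its flat rim 36 mm above the desk around a 32 mm mouth. Origin: on its axis at desk level; z up.
- seat_rim (a point): point on the mount's axis, level with its rim (36 mm above the desk): the hard stop. A sleeve pressed fully home has its underside here, flat on the rim.
- plunger (a joint): how far the mount's steel plunger is pressed down, in m: 0 as it rests, 0.014 when its shoulder is level with the rim (it could go to 0.018). The plunger is on the mount's axis: a 30 mm head with a flat shoulder that stands 14 mm above the rim at rest, and on it a nose 21 mm in diameter and 17 mm tall, tapering to 12 mm diameter over its top 7 mm, that enters the fitting bore. The spring pushes up with about 3.5 N at 0 and 10.5 N at 0.014 (500 N/m).
- mug: bystander: white mug 80 mm across, 90 mm tall; origin under its centre.
- phone: bystander: black phone 150 x 74 x 8 mm lying flat; origin under its centre.
- driver: bystander: screwdriver about 170 mm long lying on the desk; its axis is x.
- case: bystander: small white earphone case 60 x 48 x 24 mm; origin under its centre.
- mouse: bystander: black computer mouse about 100 x 60 x 36 mm; origin under it.
Mind the look-alikes: they are no part of the job. What is shaped like the sleeve_b but blue or green is not meant.

How it is judged:
By the outcome, as a careful person would: the job done as asked, in the order asked, and still so for the second after the job is handed in, while the arm keeps its last pose, push and grip.
It also fails if it takes over 72 s, if anything falls off the work surface, if the arm or the gripper's body presses on something with over 40 N, if the wrist force passes 120 N, or if a joint passes its speed limit or range.

## Robot

A 6-joint arm with a two-finger parallel gripper is mounted at the origin on the work surface. World frame = base frame: x ahead of the robot, y to its left, z up, the work surface at z = 0. Lengths are in m, angles in rad, forces in N, time in s.
With the tool pointing down it reaches from about 0.35 to 0.8 m from the base axis. Payload 7.3 kg.
Tool frame: the origin (TCP) lies at the very end of the fingers, on their centre line; the grasp point (between the pads) lies behind it (env.grip_depth is the x of the grasp point in the tool frame, in m); x points along the fingers, z is the direction in which the jaws open and shut, and the axes are right-handed (so a half turn about x gives the same grasp; the last joint's range is limited). The gripper opens to 85 mm and grips with 20 to 120 N. Pads are 22 mm wide; open, the fingers measure 114 mm over their backs; the gripper's body (76 mm by 85 mm) begins 54 mm behind the grasp point. The pads swing forward as they close: fully open they stand 13 mm farther back than shut.
Start: joints at [-1.291, 0.342, 1.524, -0, 1.275, -0.146], TCP at [0.217, -0.478, 0.231] pointing down, gripper open.
Joint ranges: [-2.53, 2.53], [-0.77, 2.02], [0.04, 2.7], [-1, 4.14], [0.28, 2.66], [-3.11, 3.11]. Speed limits (rad/s): [2.57, 2.57, 3.14, 3.14, 3.14, 3.14].

## Interface

Orientations are given as a rotation vector (axis times angle).
In Python, from station import env gives the robot as it stands. Calls block until the motion is done:
- env.move_ptp(position, orientation): joint-space move of the TCP to a pose.
- env.line_to(position, vel=0.15, ori=None, max_force=None): straight line of the TCP; ori=None keeps the orientation; vel is the mean speed in m/s. With max_force (N) it stops when the force on the tool has changed by that much, and returns True; else False.
- env.move_j(angles): joint-space move.
- env.command_gripper(opening, strength=None): finger opening in m; strength is the grip in N (None keeps the last); returns when the fingers have stopped.
- env.sleep(seconds).
- env.solve_ik(position, orientation): joint angles nearest the present ones, or None.
- env.camera(name): name is "scene" or "top"; returns the picture (384x512x3 uint8, red, green, blue); there is no depth.
- env.get_calibration(name): a dict with "fovy" (degrees; the focal length in pixels is half the picture's height over the tangent of half this angle, whatever the lens; pixels are square), "cx", "cy" (the principal point, pixels), "rvec" (rotation vector, rad) and "tvec" (3), from world to camera coordinates, as OpenCV has them. Camera axes: x right, y down, z forward; pixel columns grow to the right and rows downward; lengths in m; the calibration is good to about 2 mm. A picture is of the moment at which its call begins. get_calibration takes no time and is no camera call.
A pose or a line that the arm cannot do raises env.IKError and nothing moves.
- env.sign_off(): hands the job in, once; it reports no verdict.
Trained networks look in the newest picture that a camera, given by its name, has taken for a name from the list of things; names that differ only in an ending like _2 or _b are one class to them, and where a whole thing is asked for, a point or a joint stands for the part that bears it (a point fixed in the world has none). Each returns a list of dicts, best first, with "score" (0 to 1); they miss things now and then, are a little off and sometimes report something else, mostly with a low value. They report only what shows in the picture. A call takes as long as a camera call. They do not tell look-alikes from the thing itself.
- env.find_in(camera, target): "xy" ([column, row] in pixels, amid what is visible of it).
- env.tip_of(camera, target): "xy" ([column, row] in pixels: a listed point, or the origin of a listed thing).
Readings, each from a call of its own:
- env.read_t(): time.
- env.read_joint_pos(): joint angles.
- env.read_joint_velocities(): joint speeds.
- env.read_joint_torque(): joint torques, N m.
- env.read_tool_pos(): TCP position.
- env.read_eef_rot(): TCP orientation.
- env.read_force(): force on the tool from outside, world axes, zero at the start.
- env.read_moment(): the same for the moment, N m.
- env.read_opening(): finger opening in m.
Only numpy, scipy, OpenCV 4.12 (cv2) and the standard library are available. Lean on these libraries where they do the work, as an engineer would, in place of code of your own. Each camera call takes 0.05 s, during which the arm holds its last target. There are 200 camera calls.

## Working session

There is one attempt and no reset: what is moved stays moved. The work goes in short steps, each a Python script; the robot and the scene stay as the last script left them, time stands still between calls to the robot, and variables do not carry over. Pictures are saved under pics/ and viewed, about 8 in all and at most 12, crops included, and the job is handed in when it is done.

```bash
mkdir -p pics; ls; cat > h.py <<'E'
import numpy as np, cv2
from scipy.spatial.transform import Rotation as R
from station import env
def cal(n):
    c=env.get_calibration(n); f=192/np.tan(np.radians(c["fovy"])/2)
    return np.array([[f,0,c["cx"]],[0,f,c["cy"]],[0,0,1]]),np.array(c["rvec"],float),np.array(c["tvec"],float)
def w2p(n,p):
    K,r,t=cal(n); return cv2.projectPoints(np.array([p],float),r,t,K,None)[0][0,0]
def p2w(n,xy,z):
    K,r,t=cal(n); M=cv2.Rodrigues(r)[0]; d=M.T@np.linalg.solve(K,[xy[0],xy[1],1]); c=-M.T@t
    return c+d*(z-c[2])/d[2]
def snap(n,f,box=None,s=1):
    im=env.camera(n)[...,::-1]
    if box: im=im[box[1]:box[3],box[0]:box[2]]
    cv2.imwrite("pics/"+f,cv2.resize(im,None,fx=s,fy=s,interpolation=cv2.INTER_CUBIC))
def down(yaw): # x down, z (jaw) at yaw in the xy plane
    x=np.array([0,0,-1.]); z=np.array([np.cos(yaw),np.sin(yaw),0]); return R.from_matrix(np.c_[x,np.cross(z,x),z]).as_rotvec()
E
python3 - <<'E'
from h import *
snap("top","top.png",s=1.5); snap("scene","scene.png",s=1.5)
print(env.get_calibration("top"),env.get_calibration("scene"))
z=dict(sleeve_a=0,gauge_foot=.012,seat=0,seat_rim=.036,mug=0,phone=0,driver=0,case=0,mouse=0)
for n in("top","scene"):
  for k in z:
    for d in env.tip_of(n,k)[:4]: print(n,k,np.round(d["xy"],1),round(d["score"],2),np.round(p2w(n,d["xy"],z[k])[:2],3))
print(env.grip_depth,env.read_eef_rot(),env.read_tool_pos(),env.read_t(),down(0))
E
```

```text
pics
{'fovy': 47.65195991025016, 'cx': 255.19217466781907, 'cy': 189.96506827289147, 'rvec': array([ 2.16778873, -2.19786183,  0.05156976]), 'tvec': array([0.01644125, 0.54349097, 0.90393229])} {'fovy': 44.04520044013462, 'cx': 261.3273861405193, 'cy': 199.13433314419274, 'rvec': array([ 2.27431932,  0.9619259 , -0.34647588]), 'tvec': array([-0.37270125, -0.24460889,  1.25178577])}
top sleeve_a [188.7 246.6] 0.83 [0.425 0.153]
top sleeve_a [262.3 245.7] 0.72 [ 0.425 -0.004]
top sleeve_a [297.8 207.2] 0.71 [ 0.506 -0.082]
top sleeve_a [209.6 191.4] 0.67 [0.543 0.108]
top gauge_foot [143.  181.9] 0.55 [0.565 0.249]
top seat [393.1 181.3] 0.73 [ 0.559 -0.287]
top seat_rim [397.8 178.5] 0.7 [ 0.562 -0.286]
top mug [207.7 126.6] 0.57 [0.685 0.111]
top phone [306.9 122.4] 0.58 [ 0.69  -0.105]
top driver [248.7 160.1] 0.55 [0.61  0.022]
top case [151.2 268.7] 0.67 [0.379 0.234]
top case [143.1 181. ] 0.63 [0.568 0.252]
top case [249.7 160.9] 0.22 [0.608 0.02 ]
top mouse [382.4 272.8] 0.7 [ 0.365 -0.258]
top mouse [150.7 268.6] 0.49 [0.379 0.235]
top mouse [250.  161.8] 0.28 [0.606 0.02 ]
scene sleeve_a [223.2 235.9] 0.91 [ 0.505 -0.082]
scene sleeve_a [262.  185.2] 0.9 [0.46  0.074]
scene sleeve_a [300.2 197.7] 0.85 [0.545 0.109]
scene sleeve_a [229.4 194.9] 0.83 [0.431 0.002]
scene gauge_foot [349.3 167.1] 0.84 [0.568 0.251]
scene seat [158.3 312.7] 0.91 [ 0.553 -0.282]
scene seat_rim [155.7 305.7] 0.75 [ 0.558 -0.284]
scene mug [353.6 235.7] 0.79 [0.693 0.112]
scene phone [279.1 299.2] 0.65 [ 0.688 -0.103]
scene driver [292.6 235.4] 0.82 [0.604 0.022]
scene case [284.7 135.3] 0.61 [0.38  0.232]
scene mouse [111.  249.1] 0.79 [ 0.372 -0.267]
-0.0187 [ 0.89005713  1.38099853 -0.89012346] [ 0.21687731 -0.47812935  0.23131987] 1.0 [0.         1.57079633 0.        ]
```

View pics/top.png

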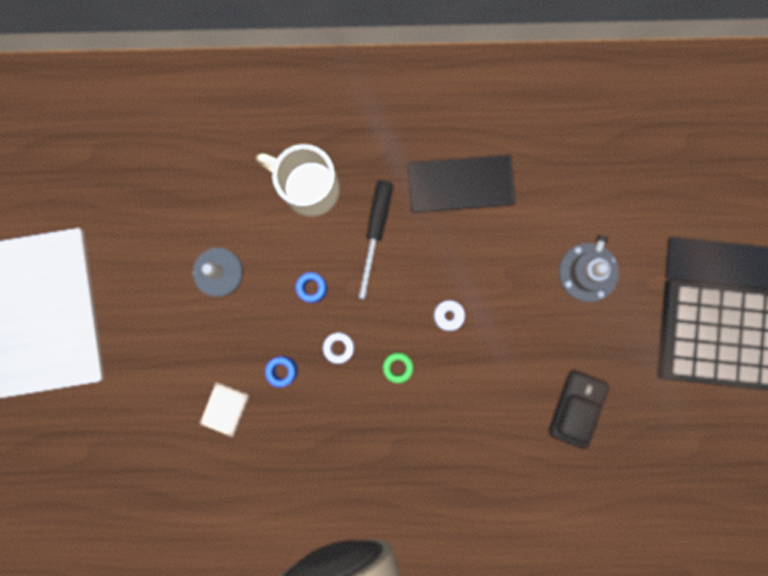

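View pics/scene.png

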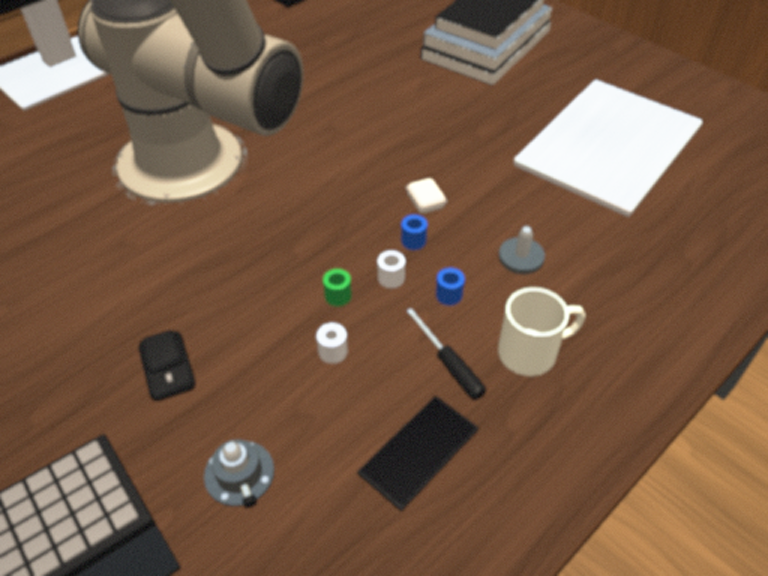

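The top view (1.5x) shows five sleeve-shaped things:
- white at (338,348), large bore
- white at (449,316), small bore
- blue at (311,287) and (280,372)
- green at (398,368)

Blue and green are look-alikes. The white one with the large bore at (338,348), native (225,232), fits the description. I'll confirm it in a crop and fit circles.

```bash
python3 - <<'E'
from h import *
im=env.camera("top")
snap("top","crop.png",(180,180,320,262),5)
hsv=cv2.cvtColor(im,cv2.COLOR_RGB2HSV)
m=((hsv[...,1]<60)&(hsv[...,2]>150)).astype(np.uint8)
for c in [(225,232),(299,210)]:
    s=np.zeros_like(m); s[c[1]-18:c[1]+18,c[0]-18:c[0]+18]=m[c[1]-18:c[1]+18,c[0]-18:c[0]+18]
    cs,_=cv2.findContours(s,cv2.RETR_EXTERNAL,cv2.CHAIN_APPROX_NONE)
    o=max(cs,key=cv2.contourArea); (x,y),r=cv2.minEnclosingCircle(o)
    f=np.zeros_like(m); cv2.drawContours(f,[o],-1,1,-1)
    print("ring",x,y,r,"hole area",(f-s).clip(0).sum(),p2w("top",(x,y),.04)[:2])
    # bore centre: dark pixels inside
    g=255-im.min(2).astype(float); g=np.where(f>0,np.clip(g-120,0,None),0); ys,xs=np.mgrid[:384,:512]
    print(" bore",(g*xs).sum()/g.sum(),(g*ys).sum()/g.sum())
for n in("top","scene"):
  for k,h in(("gauge_foot",.012),("seat_rim",.036),("seat",0)):
    print(n,k,[ (np.round(p2w(n,d["xy"],h)[:2],4),round(d["score"],2)) for d in env.tip_of(n,k)[:2]])
a=im[160:205,120:170];b=im[155:207,365:420]
cv2.imwrite("pics/fix.png",np.hstack([cv2.resize(a[...,::-1],(400,360),interpolation=cv2.INTER_CUBIC),cv2.resize(b[...,::-1],(385,360),interpolation=cv2.INTER_CUBIC)]))
E
```

```text
ring 225.0806427001953 231.52764892578125 10.528060913085938 hole area 70 [0.45755929 0.07163428]
 bore 225.16785170137126 231.58100558659217
ring 299.2671813964844 209.9236602783203 10.494044303894043 hole area 23 [ 0.49983812 -0.08143729]
 bore 299.0097481722177 210.01380991064175
top gauge_foot [(array([0.5705, 0.2519]), 0.59)]
top seat_rim [(array([ 0.5598, -0.2826]), 0.87), (array([ 0.6787, -0.1071]), 0.69)]
top seat [(array([ 0.5609, -0.2873]), 0.93), (array([ 0.6889, -0.1106]), 0.58)]
scene gauge_foot [(array([0.5675, 0.2507]), 0.84)]
scene seat_rim [(array([ 0.5576, -0.2837]), 0.75)]
scene seat [(array([ 0.5529, -0.2817]), 0.91)]
```

View pics/crop.png

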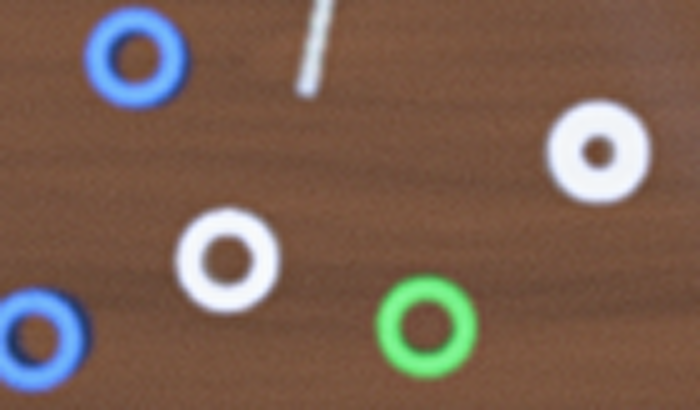

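View pics/fix.png

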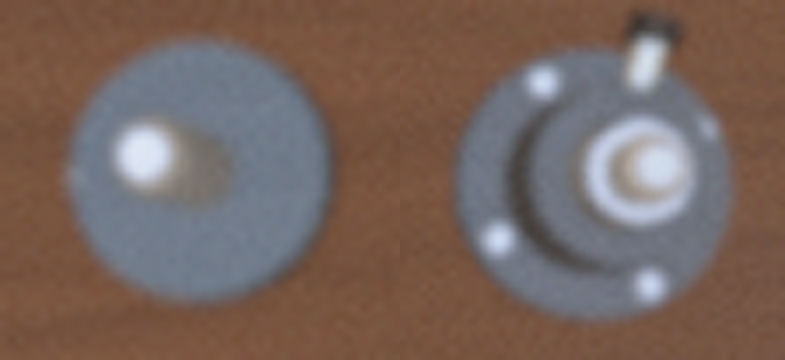

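Crop: the white sleeve at left (228,260) has the wide bore and is uncoloured, so it's the one. The white one at (598,150) has the narrow bore. The second picture shows the pin tip at (145,157) and the nose tip at (658,165). Next I triangulate these.

```bash
python3 - <<'E'
from h import *
q=lambda n,p,z: print(n,p,z,np.round(p2w(n,p,z)[:2],4))
def off(x,y,sx,sy,x0,y0): return ((x+.5)/sx-.5+x0,(y+.5)/sy-.5+y0)
q("top",off(200,170,8,8,120,160),.012); q("top",off(145,157,8,8,120,160),.061)
f=360/52
q("top",off(194,183,7,f,365,155),.006); q("top",off(238,171,7,f,365,155),.05); q("top",off(258,165,7,f,365,155),.066)
im=env.camera("scene")[...,::-1]
a=im[145:190,325:375];b=im[285:340,130:190]
cv2.imwrite("pics/fix2.png",np.hstack([cv2.resize(a,(400,360),interpolation=cv2.INTER_CUBIC),cv2.resize(b,(360,330),interpolation=cv2.INTER_CUBIC)[:330],][:1]))
c=np.zeros((360,760,3),np.uint8); c[:,:400]=cv2.resize(a,(400,360),interpolation=cv2.INTER_CUBIC); c[:330,400:]=cv2.resize(b,(360,330),interpolation=cv2.INTER_CUBIC)
cv2.imwrite("pics/fix2.png",c)
E
```

```text
top (144.5625, 180.8125) 0.012 [0.567  0.2455]
top (137.6875, 179.1875) 0.061 [0.5662 0.2463]
top (392.2857142857143, 181.00555555555556) 0.006 [ 0.5593 -0.2839]
top (398.57142857142856, 179.2722222222222) 0.05 [ 0.5593 -0.2835]
top (401.42857142857144, 178.40555555555557) 0.066 [ 0.5596 -0.2842]
```

View pics/fix2.png

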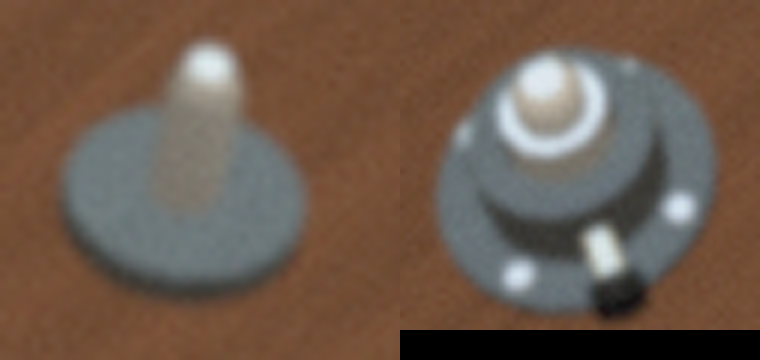

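Scene crop: pin tip at (208,65), nose tip at (543,77) and shoulder ring at about (552,106), all in crop pixels. I'll compare these, then grasp the sleeve.

```bash
cat > ring.py <<'E'
E
rm ring.py; python3 - <<'E'
from h import *
q=lambda n,p,z: print(n,np.round(p,1),z,np.round(p2w(n,p,z)[:2],4))
q("scene",(208/8-.44+325,65/8-.44+145),.062); q("scene",(185/8-.44+325,192/8-.44+145),.012)
q("scene",(143/6-.42+130,77/6-.42+285),.067); q("scene",(152/6-.42+130,106/6-.42+285),.05)
p=np.array([.4576,.0716]); yaw=np.radians(160)
# nearest wrist solution
best=min((y for y in(yaw,yaw-np.pi)),key=lambda y:abs(env.solve_ik([*p,.15],down(y))[5]) if env.solve_ik([*p,.15],down(y)) is not None else 99)
print("yaw",best,env.solve_ik([*p,.15],down(best)))
env.command_gripper(.065,30)
env.move_ptp([*p,.15],down(best))
env.line_to([*p,.06],.15); env.line_to([*p,.009],.06,max_force=8)
f0=env.read_force()
print(env.read_tool_pos(),f0,env.read_opening())
env.command_gripper(.03,30); print(env.read_opening(),env.read_force(),env.read_t())
snap("scene","g.png",(180,120,340,240),4)
E
```

```text
scene [350.6 152.7] 0.062 [0.5669 0.2443]
scene [347.7 168.6] 0.012 [0.5679 0.2443]
scene [153.4 297.4] 0.067 [ 0.5589 -0.2832]
scene [154.9 302.2] 0.05 [ 0.5588 -0.2835]
yaw -0.34906585039886595 [-1.04983258e-02  3.19598714e-01  1.80760315e+00 -4.44089210e-16
  1.01439079e+00  3.38567525e-01]
[0.45782352 0.07160946 0.00919535] [0.01036326 0.47386289 0.38975226] 0.06493368358886216
0.03900856972014202 [-0.977474   -0.58026715  6.07680457] 6.0583
```

View pics/g.png

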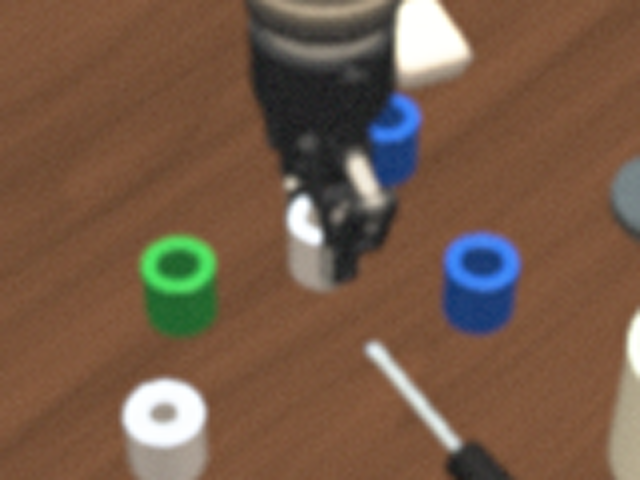

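Sleeve gripped (opening 39 mm), with the neighbours undisturbed. Both cameras put the pin at about (0.567,0.245) and the mount at about (0.559,-0.2835). Next it goes onto the gauge pin, guarded.

```bash
cat >> h.py <<'E'
def insert(p,z0,z1,ok,F=6,v=.03):
    """lower at p from z0 to z1; on early contact back off and search outward. returns xy"""
    offs=[(0,0)]+[(r*np.cos(a),r*np.sin(a)) for r in(.0015,.003) for a in np.arange(0,2*np.pi,np.pi/3)]
    for o in offs:
        c=np.array(p)+o
        env.line_to([*c,z0],.05); h=env.line_to([*c,z1],v,max_force=F)
        t=env.read_tool_pos(); print(np.round(c,4),h,np.round(t,4),np.round(env.read_force(),2),round(env.read_t(),2))
        if t[2]<ok: return c
    return None
E
python3 - <<'E'
from h import *
o=down(-np.pi/9)
t=env.read_tool_pos(); env.line_to([t[0],t[1],.12],.15)
print(env.read_force())
env.line_to([.5667,.2451,.12],.25)
snap("scene","ab.png",(310,90,400,190),6)
print(insert([.5667,.2451],.078,.019,.025))
print(env.read_opening(),env.read_moment())
snap("scene","pin.png",(310,90,400,190),6)
E
```

```text
[-0.07980462 -0.17193655 -0.4350522 ]
[0.5667 0.2451] True [0.5666 0.2452 0.0215] [-0.02 -0.52  4.54] 10.72
[0.5667 0.2451]
0.03872335195420732 [-0.0302952   0.08359535  0.01531723]
```

View pics/pin.png

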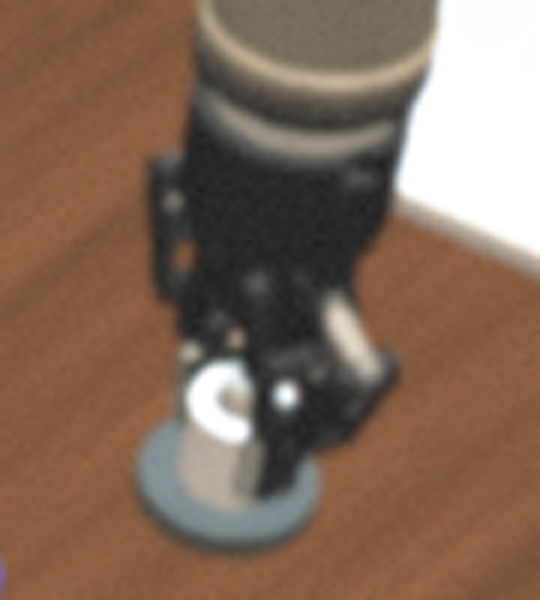

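The sleeve went all the way down: the TCP is at 21.5 mm, so the underside is at about 12.3 mm and rests on the foot, with the pin visible inside the bore. I'll firm up the contact and the grip, then take it to the mount.

```bash
python3 - <<'E'
from h import *
t=env.read_tool_pos(); h=env.line_to([t[0],t[1],.018],.02,max_force=6); print(h,env.read_tool_pos(),env.read_force())
env.line_to([t[0],t[1],.0212],.02)
env.command_gripper(.03,80); print(env.read_opening(),env.read_tool_pos(),env.read_force()); env.sleep(.3)
env.line_to([t[0],t[1],.13],.12)
s=[.5591,-.2836]
env.line_to([*s,.13],.25); print("free",env.read_force())
c=insert(s,.085,.061,.0625,F=3)
print(c,env.read_opening(),env.read_t())
snap("scene","seat.png",(110,240,210,350),5)
E
```

```text
True [0.56665429 0.24521502 0.02155347] [-1.09115796 -0.41590144  5.90674164]
0.037785369351897954 [0.56677306 0.24522165 0.02183407] [-3.08261792 -0.33650802  7.3703752 ]
free [ 0.388651   -0.27175329 -0.06923954]
[ 0.5591 -0.2836] False [ 0.5592 -0.2837  0.0611] [-0.07  0.98 -0.34] 17.07
[ 0.5591 -0.2836] 0.03808271646585953 17.0667
```

View pics/seat.png

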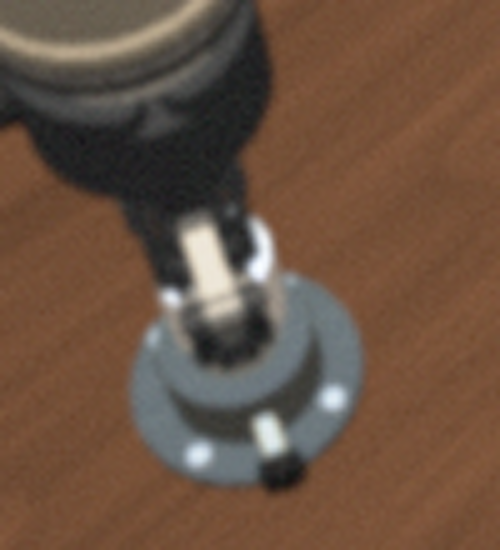

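The sleeve is over the nose with no contact force (lateral under 1 N). Now I press it down in logged steps.

```bash
python3 - <<'E'
from h import *
t=env.read_tool_pos(); b=env.read_force()[2]
z=.0605
while z>.040:
    c=.5591,-.2836
    h=env.line_to([*c,z],.02,max_force=12)
    T=env.read_tool_pos(); F=env.read_force()-[0,0,b]
    print(round(z,4),h,round(T[2],4),np.round(F,1))
    if h or F[2]>18: break
    z-=.0015 if z>.0478 else .0004
env.sleep(.4)
print(env.read_tool_pos(),env.read_force(),env.read_moment(),env.read_opening(),env.read_t())
snap("scene","press.png",(110,240,210,350),5)
E
```

```text
0.0605 False 0.0606 [-0.1  0.2  1.2]
0.059 False 0.0593 [0.1 0.3 3.4]
0.0575 False 0.0577 [-1.1 -0.3  3.9]
0.056 False 0.0561 [ 0.  -1.1  5.5]
0.0545 False 0.0546 [-0.6 -1.3  5.7]
0.053 False 0.0531 [-0.9 -1.4  6.3]
0.0515 False 0.0518 [-1.2 -0.8  6.8]
0.05 False 0.0504 [-1.2 -0.9  8. ]
0.0485 False 0.049 [-1.7 -0.8  8.7]
0.047 False 0.0476 [-2.  -1.5  8.8]
0.0466 False 0.0473 [-1.4  0.6  9.5]
0.0462 False 0.0469 [-1.6 -1.2  9.5]
0.0458 False 0.0466 [-2.3 -0.7  9.5]
0.0454 False 0.0462 [-2.1 -1.3  9.2]
0.045 False 0.0459 [-1.  -0.2 10.5]
0.0446 False 0.0458 [-1.6 -0.2 13.1]
0.0442 False 0.0458 [-4.   1.  16.1]
0.0438 False 0.0458 [-4.7  2.2 18.2]
[ 0.55930254 -0.28381268  0.04579001] [-5.56067606  1.00278687 16.75538434] [ 0.26809017  0.70273193 -0.02442326] 0.038267347036520134 22.0167
```

View pics/press.png

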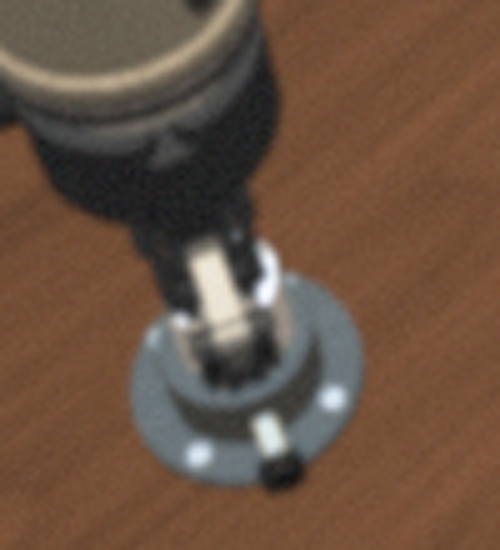

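A hard stop shows at TCP 45.8 mm: the spring ramp lasted about 14 mm, then the force rose with no more travel. I'll firm it slightly, check the rest of the desk and hand in.

```bash
python3 - <<'E'
from h import *
env.line_to([.5591,-.2836,.0430],.02,max_force=10); env.sleep(.5)
print(env.read_tool_pos(),env.read_force(),env.read_opening(),env.read_t())
env.camera("top")
for k in("sleeve_b","mug","phone","driver","case","mouse"): print(k,[np.round(d["xy"],1) for d in env.tip_of("top",k)[:4]])
env.camera("scene")
print([np.round(p2w("scene",d["xy"],0)[:2],3) for d in env.tip_of("scene","sleeve_b")[:5]])
F=env.read_force()
if 15<F[2]<32: env.sign_off(); print("signed",F)
E
```

```text
[ 0.55929739 -0.28383483  0.04574976] [-6.7366581   2.41035192 21.01361515] 0.03768416026649331 22.8167
sleeve_b [array([299.4, 207.7]), array([398. , 178.1]), array([265.2, 245.4]), array([189.5, 247.7])]
mug [array([206.4, 129.8])]
phone [array([307.6, 126.5])]
driver [array([248.1, 161.8])]
case [array([150.2, 270.2]), array([392.7, 183.2])]
mouse []
[array([ 0.509, -0.093]), array([0.425, 0.146]), array([0.545, 0.114]), array([ 0.425, -0.01 ]), array([ 0.541, -0.28 ])]
the job is handed in; nothing more can be done
signed [-6.34636091  2.19403175 21.15802964]
```

The job is handed in: the fitting sleeve is pressed down on the mount's rim, still gripped and held. It took about 23 s of the 72 s allowed.

- **Choosing the sleeve:** I took the uncoloured sleeve with the wider bore, confirmed in an enlarged crop.
- **Gauge:** It slid fully down the pin on the first try. Its underside came to about 12 mm above the desk, level with the foot, and the pin was visible in the bore.
- **Mount:** It went over the plunger's nose without needing a search. The spring force rose over about 14 mm of travel, then came a hard stop at the rim. The final downward force is about 21 N, roughly half of it on the rim.
- **Sideways force:** About 6–7 N of lateral force remained at the end. I left it because the sleeve sits against a firm stop.
- **Rest of the desk:** The narrow-bore sleeve was never touched. The last detections put it and the mug, phone, screwdriver and earphone case where they were, within the networks' usual scatter of a few pixels.
- **Check that failed:** The network missed the mouse in the last picture, so its position is not confirmed there. The arm did not go near it.

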